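Index the bench magnifier to the next hole

ROBOT

A 7-joint arm with a two-finger parallel gripper is mounted at the origin on the work surface. World frame = base frame: x ahead of the robot, y to its left, z up, the work surface at z = 0. Lengths are in mm, angles in rad, forces in N, time in s.
With the tool pointing down it reaches from about 350 to 900 mm from the base axis. Payload 7.2 kg.
Tool frame: the origin (TCP) lies between the finger pads; the fingertips stand ahead of it and the grasp point (between the pads) lies 8 mm behind it (finger_overhang is the z of the fingertips in the tool frame, in mm); z points along the fingers, y is the line along which they close (so a half turn about z gives the same grasp; the last joint's range is limited). The gripper opens to 85 mm and grips with 20 to 120 N. Pads are 22 mm wide; open, the fingers measure 114 mm over their backs; the gripper's body (76 mm by 85 mm) begins 54 mm behind the grasp point. The pads swing forward as they close: fully open they stand 13 mm farther back than shut.
Start: joints at [1.117, 0.411, -0.013, 1.596, 0.006, 1.134, -0.082], TCP at [235.176, -579.069, 242.297] pointing down, gripper open.
Joint ranges: [-2.95, 2.95], [-0.29, 1.99], [-1.47, 1.44], [0.14, 2.54], [-1.03, 4.17], [0.13, 1.85], [-2.86, 2.86]. Speed limits (rad/s): [2.39, 2.39, 3.01, 3.01, 3.14, 3.14, 3.14].

INTERFACE

Orientations are given as a 3x3 rotation matrix whose columns are the frame's x, y, z axes.
In Python, from station import * gives the robot as it stands.
- The arm moves only by the shell command python3 -m crank 'ROWS'. ROWS is JSON, a list that holds one entry, the list of rows, each a list of 7 numbers: the shift along the tool's x, y, z as a fraction of full scale, then the turn, a rotation vector about the tool's x, y, z as a fraction of full scale, then the opening, from 0 (shut) to 1 (fully open). In form: [[[tx, ty, tz, wx, wy, wz, hand], ...]]. A call has 1 to 10 rows; each row is the pose to reach, as a shift and turn from the pose commanded when the call began, along the tool's axes at that moment, turning the shorter way round; what a row does not reach only later rows make up. Full scale, the value 1, is 0.4 m for a shift and pi rad for a turn. A row lasts 1/10 s, in which the tool goes at most 50 mm and 8.59 degrees, less where a joint would pass 70% of its speed; a pose out of reach is approached as far as the arm can. A call with a number of a shift or a turn outside -1 to 1 is refused whole. A call with a gripper value outside its range is refused whole. The fingers move at their own pace and stop on an object; the grip force is fixed at half the most. Time passes only in rows, so rows that repeat a pose let the fingers close. It gives the time, the measured TCP pose, the force, the opening and the grip force at its end, in the units of the state.
- observe(): the state, without advancing time (a new reading comes with each control period).
- read_camera(name): name is "side" or "top"; returns a dict with "color" (480x640x3 uint8, blue, green, red), "fx", "fy", "cx", "cy" (pixels), "R" (3x3) and "t" (3): a world point X has camera coordinates R X + t. Camera axes: x right, y down, z forward; pixel columns grow to the right and rows downward; lengths in mm; the calibration is good to about 2 mm. A picture is of the moment at which its call begins. There is no depth.
- close_job(): hands the job in; it is judged then, once.
The state is a dict: "time_s": time; "q": joint angles; "qd": joint speeds; "tau": joint torques, N m; "eef_pos": TCP position; "tcp_rot": TCP orientation; "ft_force": force on the tool from outside, world axes, zero at the start; "moment": the same for the moment, N m; "grip_width": finger opening in mm; "gripper_force": force on a finger pad.
Only numpy, scipy, OpenCV 4.12 (cv2) and the standard library are available. Lean on these libraries where they do the work, as an engineer would, in place of code of your own. Each camera call takes 0.05 s, during which the arm holds its last target. There are 200 camera calls.

TASK

Move the bench magnifier one hole along its rail so that its lens comes over the small long-bone fossil: pull the lock plunger's knob up until the pin is clear of the rail, slide the carriage to the next hole on the bone's side, and let the pin go fully home in that hole. Finish still holding the plunger's knob, with the pin fully home; do not let go. Leave the three fossils and the other things on the bench where they are.

Things in the scene. Friction and masses are not known exactly. Their poses are not given: they have to be found in the camera images.
- rig: Magnifier rig fixed to the bench: grey base plate (x -45 to +155 mm, 440 mm along y, 8 mm thick) and square aluminium tube rail (30 mm wide, 400 mm long, top 55 mm above the bench; end blocks 60 mm high). Origin on the bench under the rail's middle; y along the rail, x across it to the fossil lane (centre line x = +100 mm). Dark 12 mm holes in its top at y = -140, -70, 0, 70, 140 mm.
- knob (a point): Middle of the plunger's knob, a black upright cylinder 30 mm across and 28 mm tall. 102 mm above the bench when the pin is home; rises with the plunger. Under it on the carriage (steel sleeve 44 x 44 mm, top 63 mm above the bench) is a 20 mm barrel up to 83 mm. Nothing else within 60 mm is higher than 83 mm above the bench.
- lens (a point): Centre of the lens of the magnifier: clear disc in a black ring, 72 mm across, 79 mm above the bench; carried by the carriage 100 mm from the rail on the +x side of the rig, over the fossil lane, moving along with it.
- carriage (a joint): Position of the carriage along the rail, m, growing along the rig's +y. 0 at the start (middle hole); the next holes are at +0.070 and -0.070; end stops at +-0.142. It drags with about 2.5 N and stays where it is left. While the pin is in a hole it can only rattle about 1.5 mm either way.
- plunger (a joint): Lift of the lock plunger, m: 0 = pin fully home, 0.010 = tip level with the rail's top, 0.016 = at its upper stop. A spring pulls it down, 4 N at 0 and 7 N at 0.016; let down between holes it rests on the rail at 0.010 and drops in over a hole. The pin is 9 mm thick, its round tip centres itself if it comes down within about 2.5 mm of the hole's middle.
- hole_plus (a point): Middle of the next hole on the rig's +y side, at the rail's top face (rig y = +70 mm, 55 mm above the bench).
- hole_minus (a point): Middle of the next hole on the rig's -y side, at the rail's top face (rig y = -70 mm, 55 mm above the bench).
- bone: Fossil, a small brown long bone with two knuckles at each end, 65 x 33 x 19 mm, lying loose in the lane about level with either hole_plus or hole_minus. Origin at the middle of its underside, on the base plate.
- ammonite: Fossil, a flat brownish coiled disc 42 mm across and 15 mm thick, lying loose in the middle of the lane, under the lens at the start. Origin at the middle of its underside.
- rock: Fossil in a lump of grey-brown rock, 36 x 34 x 28 mm, lying loose in the lane on the other side from the bone. Origin at the middle of its underside.
- glue_bottle: White bottle, 52 mm across and 120 mm tall, standing on the bench to the robot's left. Origin at the middle of its underside.
- pot: Grey open cup, 72 mm across and 75 mm tall, standing on the bench to the robot's right. Origin at the middle of its underside.
Mind the look-alikes: they are no part of the job. Of the things like the bone, leave any that is red or turquoise; of the rest the smaller one is meant.

How it is judged (in metres and radians):
On the way, in this order (a step that is already met when the one before it is completed fails the run):
1. the plunger is pulled clear of the rail by its knob while the carriage is still at its first hole (value of joint plunger above 0.0098 m and value of joint carriage between -0.008 and 0.008 m and contact force between the fingers and plunger above 1 N), for 0.1 s.
2. the carriage is on its way along the rail with the pin out of the holes (value of joint plunger above 0.006 m and (value of joint carriage above 0.02 m or value of joint carriage below -0.02 m)), for 0.05 s.
3. the pin is fully home in the next hole, with the lens over the bone (horizontal distance between lens and bone below 0.02 m and value of joint plunger below 0.002 m), for 0.2 s.
At the end, for the whole second after the job is handed in: The pin is home in the next hole (plunger lift below 2 mm), the lens is over the bone (horizontally within 20 mm of its middle), the carriage is at rest, and the fingers are still on the plunger's knob with more than 2 N (all of step 3 and contact force between the fingers and plunger above 2 N and velocity of joint carriage between -0.01 and 0.01 m/s); the arm keeps its last pose, push and grip.
It fails at once if a fossil is moved more than 10 mm (distance of any of bone, ammonite, rock from where it was at the start of the episode above 0.01 m).
It fails at once if the bottle or the cup is moved more than 20 mm (distance of any of glue_bottle, pot from where it was at the start of the episode above 0.02 m).
It also fails if it takes over 32 s, if anything falls off the work surface, if the arm or the gripper's body presses on something with over 40 N, if the wrist force passes 120 N, or if a joint passes its speed limit or range.

## Working session

There is one attempt and no reset: what is moved stays moved. The work goes in short steps, Python scripts to look and compute and a shell command to move; the robot and the scene stay as the last step left them, time stands still between calls to the robot, and variables do not carry over. Pictures are saved under pics/ and viewed, at most 10 in all, crops included, and the job is handed in when it is done.

```bash
mkdir -p pics; python3 - <<'E'
from station import *
import cv2,numpy as np
o=observe()
print(o['time_s'],o['eef_pos'],o['tcp_rot'],o['grip_width'],o['ft_force'])
for n in("top","side"):
    c=read_camera(n);cv2.imwrite(f"pics/{n}1.png",c["color"])
    print(n,c["fx"],c["cx"],c["cy"],np.round(c["R"],4).tolist(),c["t"])
E
```

```text
0.0 [ 235.00713785 -578.61801042  241.45294153] [[ 9.26474503e-01  3.76356928e-01 -6.76997535e-04]
 [ 3.76357530e-01 -9.26473323e-01  1.48035196e-03]
 [-7.00794409e-05 -1.62630146e-03 -9.99998675e-01]] 85.47921594826433 [-0.40738304  0.34203259 -0.22601983]
top 467.1672806024065 323.7102264260443 235.08966004602792 [[-0.018, -0.9998, -0.0023], [-0.9921, 0.0181, -0.124], [0.124, 0.0001, -0.9923]] [   6.94120154  524.96504256 1238.56453923]
side 484.64023123612776 315.86882245086855 240.938774506408 [[-0.9937, -0.1123, 0.0051], [-0.0878, 0.747, -0.659], [0.0702, -0.6553, -0.7521]] [ 534.18995376   82.94304495 1160.66701543]
```

View pics/top1.png

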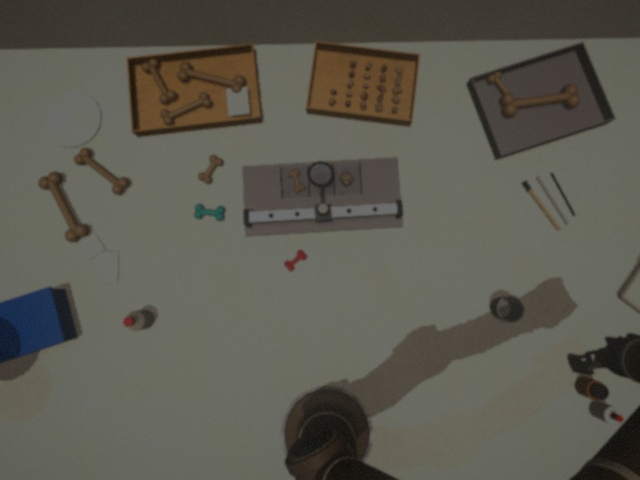

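View pics/side1.png

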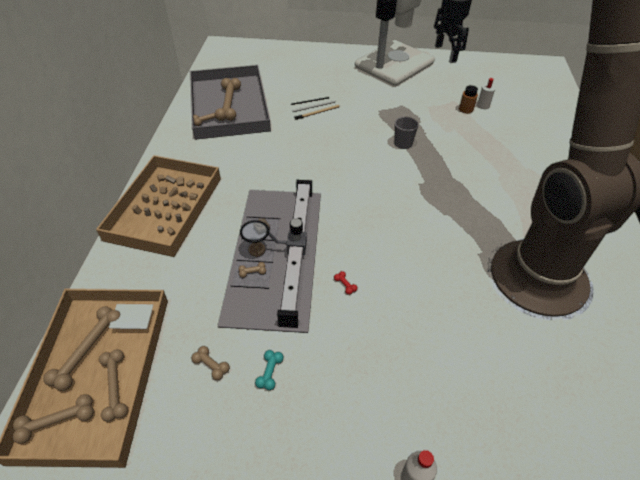

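The top view shows the rail from (248,216) to (400,208), with the knob near (323,209) and the lens at (320,174). The brown bone is at (296,180), on the world +y side, and the rock is at (346,180). I'll enlarge both views to get precise points.

```bash
python3 - <<'E'
import cv2,numpy as np
a=cv2.imread("pics/top1.png")[150:240,235:410]; b=cv2.imread("pics/side1.png")[170:335,215:335]
a=cv2.resize(a,None,fx=4.5,fy=4.5,interpolation=cv2.INTER_CUBIC)
b=cv2.resize(b,None,fx=3.6,fy=3.6,interpolation=cv2.INTER_CUBIC)
cv2.imwrite("pics/a.png",cv2.convertScaleAbs(a,alpha=1.5));cv2.imwrite("pics/b.png",cv2.convertScaleAbs(b,alpha=1.5))
E
```

```text
(no output)
```

View pics/a.png

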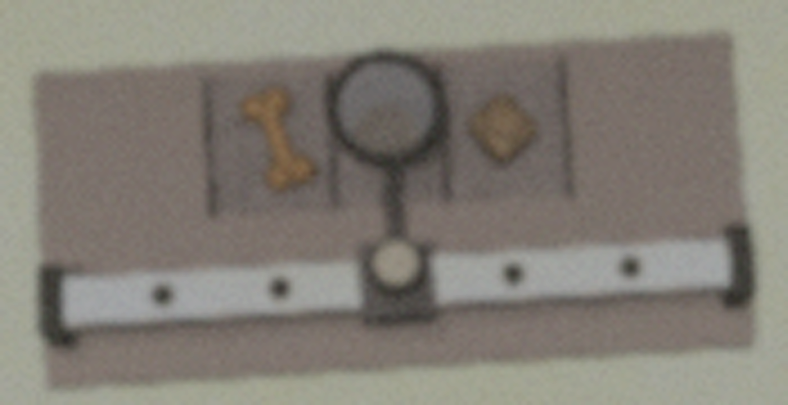

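View pics/b.png

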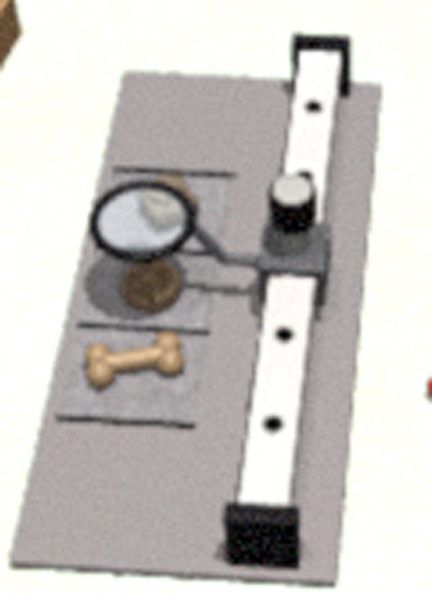

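Top crop (4.5x): the holes are at (162,295), (280,288), (513,273) and (630,267). The knob's top is at (396,262), the lens at (387,108) and the bone at (278,140).
Side crop (3.6x): the holes are at (313,106), (284,334) and (273,424), and the knob's top is at (293,190).

```bash
cat > h.py <<'E'
from station import *
import numpy as np
def at(c,u,v,z):
    R=np.array(c["R"]);t=np.array(c["t"]);d=R.T@np.array([(u-c["cx"])/c["fx"],(v-c["cy"])/c["fy"],1]);o=-R.T@t
    return o+d*(z-o[2])/d[2]
E
python3 - <<'E'
from h import *
ct,cs=read_camera("top"),read_camera("side")
T=lambda u,v,z:at(ct,(u+.5)/4.5-.5+235,(v+.5)/4.5-.5+150,z)
S=lambda u,v,z:at(cs,(u+.5)/3.6-.5+215,(v+.5)/3.6-.5+170,z)
H=[T(162,295,55),T(280,288,55),T(513,273,55),T(630,267,55)]
G=[S(273,424,55),S(284,334,55),S(313,106,55)]
for p in H:print("topH",p.round(1))
for p in G:print("sideH",p.round(1))
print("mid",np.mean(H,0),"spacing",[np.linalg.norm(H[i]-H[i+1]).round(1) for i in range(3)])
print("knob",T(396,262,116).round(1),S(293,190,116).round(1))
print("lens",T(387,108,79).round(1),S(143,220,79).round(1),"bone",T(278,140,18).round(1),S(134,361,18).round(1))
d=H[0]-H[3];a=np.arctan2(-d[0],d[1]);print("rail yaw of +y rel world y",a,d/np.linalg.norm(d))
o=observe();R=np.array(o['tcp_rot'])
# want tool y along rail-perp or along rail
print("tool y angle",np.arctan2(R[1,1],R[0,1]),"rail angle",np.arctan2(d[1],d[0]),o['q'],o['time_s'])
E
```

```text
topH [578.8 139.2  55. ]
topH [581.7  68.6  55. ]
topH [588.3 -70.8  55. ]
topH [ 590.6 -140.8   55. ]
sideH [578.  142.4  55. ]
sideH [581.4  71.9  55. ]
sideH [ 590.6 -137.7   55. ]
mid [584.84483932  -0.93902034  55.        ] spacing [np.float64(70.6), np.float64(139.6), np.float64(70.1)]
knob [585.  -1. 116.] [583.7   3.  116. ]
lens [684.5   2.7  79. ] [683.5   6.8  79. ] bone [681.3  71.   18. ] [681.2  76.5  18. ]
rail yaw of +y rel world y 0.0422181401071798 [-0.0422056   0.99910895  0.        ]
tool y angle -1.1849868718356944 rail angle 1.6130144669020765 [ 1.11680172  0.41166034 -0.01273602  1.59667529  0.00560292  1.13428233
 -0.08223112] 0.2
```

```bash
python3 -c "
import station;print(getattr(station,'finger_overhang',None))"
python3 -m crank '[[[0.68,-0.5,0,0,0,0.109,1],[0.68,-0.5,0,0,0,0.109,1],[0.68,-0.5,0,0,0,0.109,1],[0.68,-0.5,0,0,0,0.109,1],[0.68,-0.5,0,0,0,0.109,1],[0.68,-0.5,0,0,0,0.109,1],[0.68,-0.5,0,0,0,0.109,1],[0.68,-0.5,0,0,0,0.109,1],[0.68,-0.5,0,0,0,0.109,1],[0.68,-0.5,0,0,0,0.109,1]]]'
cat >> h.py <<'E'
def delta(p,yaw=-1.5286):
    from scipy.spatial.transform import Rotation as Ro
    o=observe();R=np.array(o['tcp_rot']);e=np.array(o['eef_pos'])
    y=np.array([np.cos(yaw),np.sin(yaw),0]);z=np.array([0,0,-1.]);W=np.c_[np.cross(y,z),y,z]
    print(o['time_s'],e.round(1),'w',o['grip_width'],o['gripper_force'],'F',o['ft_force'],
     '\nshift',(R.T@(np.array(p)-e)/400).round(4),'turn',(Ro.from_matrix(R.T@W).as_rotvec()/np.pi).round(4))
E
python3 -c "
from h import *;delta([584.5,1,180])"
```

```text
11.0
time_s: 1.2
eef_pos: [411.2, -292.6, 242.2]
tcp_rot: [[0.999, 0.042, -0.0], [0.042, -0.999, -0.0], [-0.0, 0.0, -1.0]]
ft_force: [-0.1, 0.1, -0.0]
grip_width: 85.3
gripper_force: 0.0
1.2 [ 411.2 -292.6  242.2] w 85.3497597879005 0.0 F [-0.09582957  0.05177801 -0.00198988] 
shift [ 0.4636 -0.7153  0.1551] turn [ 0.0002  0.0001 -0.0002]
```

```bash

python3 -m crank '[[[0.464,-0.715,0.155,0,0,0,1],[0.464,-0.715,0.155,0,0,0,1],[0.464,-0.715,0.155,0,0,0,1],[0.464,-0.715,0.155,0,0,0,1],[0.464,-0.715,0.155,0,0,0,1],[0.464,-0.715,0.155,0,0,0,1],[0.464,-0.715,0.155,0,0,0,1],[0.464,-0.715,0.155,0,0,0,1],[0.464,-0.715,0.155,0,0,0,1],[0.464,-0.715,0.155,0,0,0,1]]]'
python3 - <<'E'
from h import *
import cv2
delta([584.5,1,94])
c=read_camera("side")["color"][130:290,200:390]
cv2.imwrite("pics/c.png",cv2.resize(c,None,fx=3.5,fy=3.5,interpolation=cv2.INTER_CUBIC))
E
```

```text
time_s: 2.2
eef_pos: [584.6, -0.3, 180.1]
tcp_rot: [[0.999, 0.04, -0.001], [0.04, -0.999, -0.001], [-0.001, 0.001, -1.0]]
ft_force: [-0.9, 0.1, 0.2]
grip_width: 85.4
gripper_force: 0.0
2.2 [ 5.846e+02 -3.000e-01  1.801e+02] w 85.44961396208767 0.0 F [-0.86438889  0.12746293  0.16220899] 
shift [ 1.000e-04 -3.500e-03  2.152e-01] turn [ 0.0004  0.0003 -0.0006]
```

View pics/c.png

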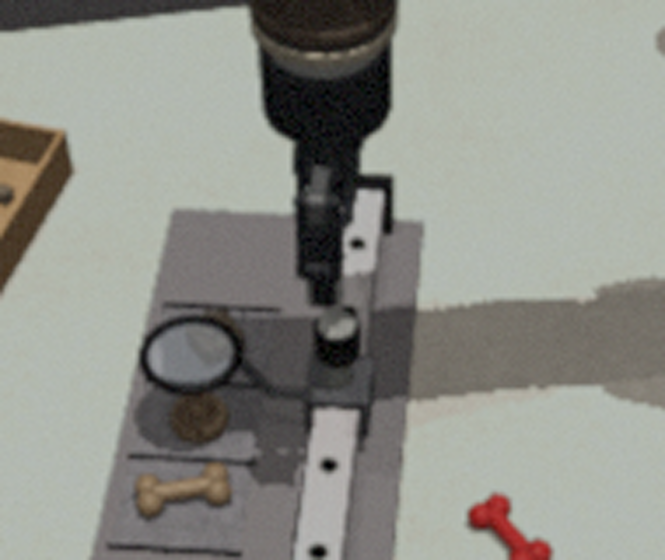

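The gripper hangs above the knob at (338,335), with its fingers clear on either side along the rail. I'll descend and close.

```bash

python3 -m crank '[[[0,-0.003,0.1,0,0,0,1],[0,-0.003,0.15,0,0,0,1],[0,-0.003,0.19,0,0,0,1],[0,-0.003,0.218,0,0,0,1],[0,-0.003,0.218,0,0,0,1],[0,-0.003,0.218,0,0,0,1]]]'
python3 -m crank '[[[0,0,0,0,0,0,0.6],[0,0,0,0,0,0,0.4],[0,0,0,0,0,0,0.3],[0,0,0,0,0,0,0.2],[0,0,0,0,0,0,0],[0,0,0,0,0,0,0],[0,0,0,0,0,0,0],[0,0,0,0,0,0,0],[0,0,0,0,0,0,0],[0,0,0,0,0,0,0]]]'
python3 -c "
from h import *;delta([584.5,1,94])"
```

```text
time_s: 2.85
eef_pos: [585.2, 2.8, 93.7]
tcp_rot: [[0.999, 0.042, 0.001], [0.042, -0.999, -0.0], [0.001, 0.0, -1.0]]
ft_force: [0.2, -0.2, -0.8]
grip_width: 85.3
gripper_force: 0.0
time_s: 3.85
eef_pos: [585.4, 1.6, 94.1]
tcp_rot: [[0.999, 0.042, 0.001], [0.042, -0.999, -0.002], [0.001, 0.002, -1.0]]
ft_force: [-1.6, -5.3, 7.5]
grip_width: 28.7
gripper_force: 58.6
3.85 [585.4   1.6  94.1] w 28.650795751459007 58.630598187446594 F [-1.57404652 -5.26767265  7.45748286] 
shift [-0.0022  0.0014  0.0003] turn [ 0.0007 -0.0003 -0.    ]
```

```bash

python3 -m crank '[[[0,0.002,-0.01,0,0,0,0],[0,0.002,-0.02,0,0,0,0],[0,0.002,-0.03,0,0,0,0],[0,0.002,-0.034,0,0,0,0],[0,0.002,-0.034,0,0,0,0],[0,0.002,-0.034,0,0,0,0],[0,0.002,-0.034,0,0,0,0],[0,0.002,-0.034,0,0,0,0]]]'
python3 - <<'E'
from h import *
import cv2
delta([584.5,1,94])
c=read_camera("side")["color"][130:290,200:390]
cv2.imwrite("pics/d.png",cv2.resize(c,None,fx=3.5,fy=3.5,interpolation=cv2.INTER_CUBIC))
E
```

```text
time_s: 4.65
eef_pos: [585.1, 2.9, 106.6]
tcp_rot: [[0.999, 0.043, 0.0], [0.043, -0.999, 0.0], [0.0, -0.0, -1.0]]
ft_force: [4.4, -2.4, -6.8]
grip_width: 28.4
gripper_force: 59.5
4.65 [585.1   2.9 106.6] w 28.42016198408201 59.54184114933014 F [ 4.39572697 -2.43719661 -6.84041232] 
shift [-0.0017  0.0046  0.0315] turn [-0.     -0.0001  0.0004]
```

View pics/d.png

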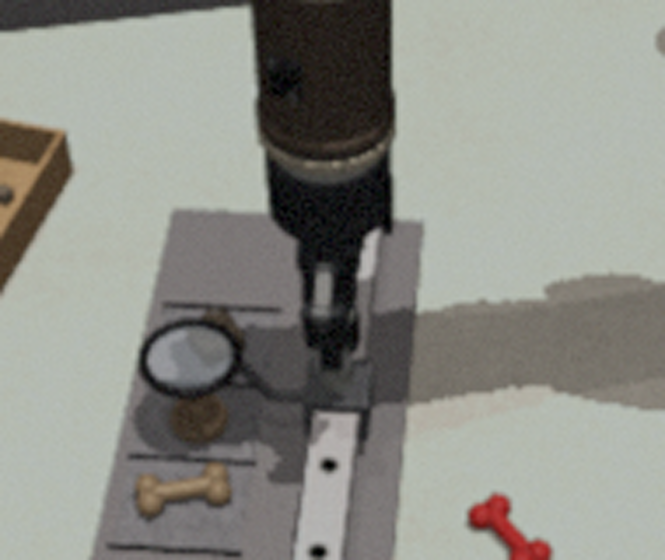

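The plunger is up: the TCP rose 12.5 mm and the spring reads 6.8 N. Now I'll slide to the bone's side.

```bash

python3 -m crank '[[[0,-0.02,-0.002,0,0,0,0],[0,-0.04,-0.002,0,0,0,0],[0,-0.06,-0.002,0,0,0,0],[0,-0.08,-0.002,0,0,0,0],[0,-0.1,-0.002,0,0,0,0],[0,-0.12,-0.002,0,0,0,0],[0,-0.14,-0.002,0,0,0,0],[0,-0.16,-0.002,0,0,0,0],[0,-0.17,-0.002,0,0,0,0],[0,-0.17,-0.002,0,0,0,0]]]'
python3 -c "
from h import *;delta([582,71,94])"
```

```text
time_s: 5.7
eef_pos: [582.1, 71.9, 107.4]
tcp_rot: [[0.999, 0.044, 0.0], [0.044, -0.999, 0.001], [0.0, -0.001, -1.0]]
ft_force: [4.9, 0.6, -6.6]
grip_width: 28.7
gripper_force: 59.7
5.7 [582.1  71.9 107.4] w 28.71734346609741 59.73789095878601 F [ 4.92450753  0.61799791 -6.62570257] 
shift [-0.0004  0.0023  0.0336] turn [-0.0003 -0.0002  0.0007]
```

```bash

python3 -m crank '[[[0,0.002,0.006,0,0,0,0],[0,0.002,0.012,0,0,0,0],[0,0.002,0.018,0,0,0,0],[0,0.002,0.018,0,0,0,0],[0,0.002,0.018,0,0,0,0]]]'
python3 -c "
from h import *;delta([582,71,94])"
```

```text
time_s: 6.2
eef_pos: [582.2, 71.2, 100.3]
tcp_rot: [[0.999, 0.044, 0.0], [0.044, -0.999, 0.001], [0.001, -0.001, -1.0]]
ft_force: [4.8, 2.3, -5.2]
grip_width: 28.5
gripper_force: 59.9
6.2 [582.2  71.2 100.3] w 28.496668787642918 59.869235157966614 F [ 4.82958954  2.26636097 -5.18012205] 
shift [-0.0004  0.0004  0.0156] turn [-0.0005 -0.0002  0.0006]
```

The pin is entering the hole: the spring still pulls down and nothing blocks it.

```bash

python3 -m crank '[[[0,0,0.006,0,0,0,0],[0,0,0.012,0,0,0,0],[0,0,0.016,0,0,0,0],[0,0,0.017,0,0,0,0],[0,0,0.017,0,0,0,0],[0,0,0.017,0,0,0,0],[0,0,0.017,0,0,0,0]]]'
python3 - <<'E'
from h import *
import cv2
delta([582,71,94])
for n,s in(("side",np.s_[130:320,180:380]),("top",np.s_[130:250,230:420])):
    cv2.imwrite(f"pics/e_{n}.png",cv2.resize(read_camera(n)["color"][s],None,fx=3,fy=3,interpolation=cv2.INTER_CUBIC))
E
```

```text
time_s: 6.9
eef_pos: [582.3, 70.2, 94.1]
tcp_rot: [[0.999, 0.043, 0.001], [0.043, -0.999, 0.0], [0.001, -0.0, -1.0]]
ft_force: [1.5, 1.0, 6.2]
grip_width: 28.4
gripper_force: 61.1
6.9 [582.3  70.2  94.1] w 28.423537138535487 61.06623709201813 F [1.48635587 0.99455411 6.24225519] 
shift [-0.0007 -0.0021  0.0003] turn [-0.0001 -0.0003  0.0004]
```

View pics/e_side.png

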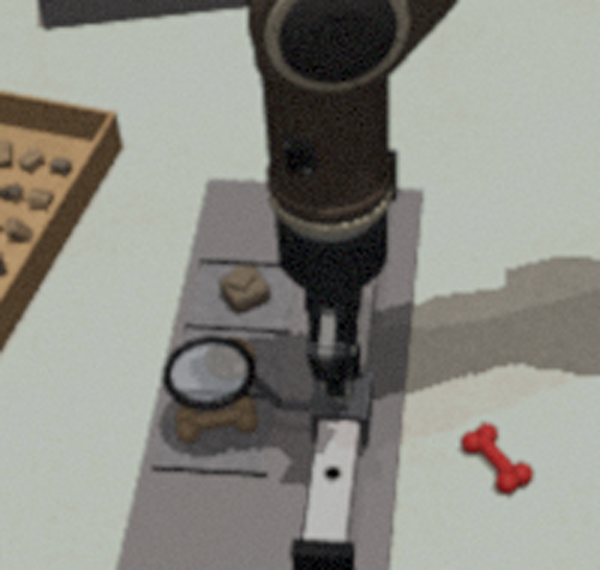

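The lens at (210,372) is over the bone at (217,415), allowing for the lens's height. TCP height and seating force match the home state I measured at the first hole. I'll let it settle and hand in.

```bash

python3 -m crank '[[[0,0,0,0,0,0,0],[0,0,0,0,0,0,0],[0,0,0,0,0,0,0],[0,0,0,0,0,0,0]]]'
python3 -c "
from h import *;delta([582,71,94]);print(close_job())"
```

```text
time_s: 7.4
eef_pos: [582.3, 70.1, 94.1]
tcp_rot: [[0.999, 0.043, 0.001], [0.043, -0.999, 0.0], [0.001, -0.0, -1.0]]
ft_force: [1.9, 2.5, 6.7]
grip_width: 28.8
gripper_force: 61.1
7.4 [582.3  70.1  94.1] w 28.792803474450217 61.06625854969025 F [1.85740327 2.48236475 6.69336702] 
shift [-0.0007 -0.0022  0.0003] turn [-0.0001 -0.0003  0.0004]
the job is handed in; nothing more can be done
None
```

I moved the magnifier one hole to the bone's side and handed in at 7.4 s; by the arm's position, forces and the side view, the pin is home, the lens is over the bone and the knob is still gripped, but no verdict was returned.

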